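Index the rotary table by one notch and clamp it

ROBOT

A 7-joint arm with a two-finger parallel gripper is mounted at the origin on a cart in front of the work surface, level with it; the furniture and walls round the work are solid. World frame = base frame: x ahead of the robot, y to its left, z up, the work surface at z = 0. Lengths are in mm, angles in rad, forces in N, time in s.
With the tool pointing down it reaches from about 400 to 900 mm from the base axis. Payload 5.6 kg.
Tool frame: the origin (TCP) lies on the centre line of the jaws, within the pads' length; the fingertips stand 8 mm ahead of it and the grasp point (between the pads) lies 11 mm behind it; z points along the fingers, y is the line along which they close (so a half turn about z gives the same grasp; the last joint's range is limited). The gripper opens to 92 mm and grips with 3 to 60 N. Pads are 20 mm wide; open, the fingers measure 128 mm over their backs; the gripper's body (75 mm by 189 mm) begins 69 mm behind the grasp point.
Start: joints at [1.065, 0.468, -0.012, 1.603, 0.006, 1.071, -0.056], TCP at [290.158, -581.65, 222.592] pointing down, gripper open.
Joint ranges: [-2.53, 2.53], [-0.31, 2.02], [-1.57, 1.55], [0.28, 2.44], [-1.29, 4.43], [0.15, 1.84], [-2.92, 2.92]. Speed limits (rad/s): [2.57, 2.57, 3.14, 3.14, 3.14, 3.14, 3.14].

INTERFACE

Orientations are given as a rotation vector (axis times angle).
In Python, from cell import robot gives the robot as it stands.
- The arm moves only by the tool play_rows, never from a script. Its argument "motion" is a list of rows, each a list of 4 numbers: the shift along the tool's x, y, z in cm, then the turn about the tool's z in degrees. A call has 1 to 20 rows; each row shifts and turns the commanded pose from where the row before left it, along the tool's axes as they then stand; what a row does not reach is not made up. A row lasts 1/8 s, in which the tool goes at most 62.5 mm and 10.7 degrees, less where a joint would pass 70% of its speed; a pose out of reach is approached as far as the arm can. A call is refused whole if a number of a shift passes 6.25 or a number of a turn 10.7, either way. A call with a gripper value outside its range is refused whole. "gripper" is the opening, from 0 (shut) to 1 (fully open), set as the call begins (left out, the last holds). The fingers move at their own pace and stop on an object; "squeeze" is the grip in N (left out, the last holds). Time passes only in rows, so rows that do not move let the fingers close. It gives the time, the measured TCP pose, the force, the opening and the grip force at its end, in the units of the state.
- robot.state(): the state, without advancing time (a new reading comes with each control period).
- robot.read_camera(name): name is "side" or "top"; returns the picture (420x560x3 uint8, red, green, blue); there is no depth.
- robot.camera_params(name): a dict with "camera_matrix" (3x3 intrinsics, pixels), "position" and "rotation" of the camera in the world. Camera axes: x right, y down, z forward; pixel columns grow to the right and rows downward; lengths in mm; the calibration is good to about 2 mm. A picture is of the moment at which its call begins. camera_params takes no time and is no camera call.
- robot.finish_job(): hands the job in; it is judged then, once.
The state is a dict: "time_s": time; "joint_positions": joint angles; "joint_velocities": joint speeds; "effort": joint torques, N m; "ee_pos": TCP position; "tool_rot": TCP orientation; "force": force on the tool from outside, world axes, zero at the start; "ft_torque": the same for the moment, N m; "gripper_width": finger opening in mm; "grasp_force": force on a finger pad.
Only numpy, scipy, OpenCV 4.12 (cv2) and the standard library are available. Lean on these libraries where they do the work, as an engineer would, in place of code of your own. Each camera call takes 0.05 s, during which the arm holds its last target. There are 200 camera calls.

TASK

Using only your fingertips and without grasping anything, press the round plunger knob of the rotary table down, keep it pressed while you swing the table one notch anticlockwise (seen from above), and let the plunger spring up fully into that notch. Then push the clamp lever anticlockwise over to its stop, and leave the things lying around the fixture where they are.

Things in the scene. Friction and masses are not known exactly. Their poses are not given: they have to be found in the camera images.
- index_fixture: fixed indexing fixture, anywhere on the table, yaw -0.55 to 0.3 rad: base plate 200 (x) by 280 mm (y -155 to +125), 8 mm thick; a steel dividing plate 194 mm across, 24 to 34 mm above the worktable, with eight notches 45 degrees apart in its rim; above it the turning table with an oval wooden ring strapped on. Origin: on the turning axis at worktable height; z up
- table_axis (a point): point on the vertical turning axis, 52 mm above the worktable, level with the top of the aluminium turning table (146 mm across); the ring and the screws on it reach 79 mm above the worktable, within 75 mm of the axis
- rotary_table (a joint): table angle, rad, 0 at the start, growing anticlockwise seen from above. At 0 the arm with the plunger points along the fixture's +y; the next notch anticlockwise is at 0.785 (45 degrees). Turns with little friction (about 0.1 N m) while the plunger is pressed; with the plunger up its tooth locks it, with about 0.02 rad of play
- plunger (a joint): depth pressed, m: 0 up, 0.015 bottomed. The tooth is clear of the plate from about 0.0105: turn at 0.012 to 0.014. The spring pushes back with 5 N at the top, 10.5 N at the bottom. Let go between notches, the tooth rubs under the plate and the plunger stays about 0.010 down until a notch comes over it; it enters a notch from about 0.03 rad off
- plunger_top (a point): centre of the top of the plunger knob: black, round, 40 mm across, 8 mm thick, on a vertical stem at the end of the table's arm, 112 mm from the turning axis, 81 mm above the worktable when up. It goes round with the table; a fingertip pressing on it drags it sideways by friction
- clamp_lever (a joint): angle of the clamp lever in rad: 0 fully open, 1.3 against its stop (clamped); it grows anticlockwise seen from above, starts between 0 and 0.2, and stays where it is left (friction about 0.12 N m)
- lever_knob (a point): centre of the top of the lever's upright black grip, a cylinder 21 mm across from 39 to 85 mm above the worktable, 70 mm from the lever's pivot; the lever's flat bar, 14 mm wide, lies 33 to 41 mm above the worktable
- lever_pivot (a point): top of the lever's vertical pivot, 48 mm above the worktable, at x -20 mm, y -115 mm in the fixture's frame. The open lever points about along the fixture's -y (75 degrees clockwise of +x), the clamped one along its +x
- offcut_3: hardwood offcut, 40x100x20 mm, loose on the worktable, to be left alone; origin at the centre of its underside
- sanding_block: cork sanding block, 60x112x32 mm, loose on the worktable, to be left alone; origin at the centre of its underside
- carpenter_pencil: red carpenter pencil, 170 mm long, 8 mm thick, loose on the worktable, to be left alone; origin at the centre of its underside
- masking_tape: roll of masking tape, 110 mm across, 24 mm high, loose on the worktable, to be left alone; origin at the centre of its underside
- carton_8: small pale carton, 60x101x40 mm, loose on the worktable, to be left alone; origin at the centre of its underside
- offcut_2: hardwood offcut, 60x70x28 mm, loose on the worktable, to be left alone; origin at the centre of its underside

How it is judged:
By the outcome, as a careful person would: the job done as asked, in the order asked, and still so for the second after the job is handed in, with the robot touching nothing.
It also fails if it takes over 54 s, if anything falls off the work surface, if the arm or the gripper's body presses on something with over 40 N, if the wrist force passes 120 N, or if a joint passes its speed limit or range.

## Working session

There is one attempt and no reset: what is moved stays moved. The work goes in short steps, Python scripts to look and compute and a tool call to move; the robot and the scene stay as the last step left them, time stands still between calls to the robot, and variables do not carry over. Pictures are saved under pics/ and viewed, at most 10 in all, crops included, and the job is handed in when it is done.

Besides the shell and the picture viewer there is one more tool, called after "Request:" as a command line: name --pt "numbers of a row" for each row, then --argument value for the rest. play_rows: Moves the arm, as the interface text tells. Its arguments: {"type":"object","properties":{"motion":{"type":"array"},"gripper":{"type":"number"},"squeeze":{"type":"number"}},"required":["motion"]}

```bash
mkdir -p pics && python3 - <<'E'
from cell import robot
import cv2
for n in("top","side"):
    im=robot.read_camera(n);cv2.imwrite(f"pics/{n}0.png",im[:,:,::-1])
    p=robot.camera_params(n);print(n,p)
s=robot.state();print(s['time_s'],s['ee_pos'],s['tool_rot'],s['force'],s['gripper_width'])
E
```

```text
top {'camera_matrix': array([[476.06439767,   0.        , 277.81671609],
       [  0.        , 476.06439767, 210.77118384],
       [  0.        ,   0.        ,   1.        ]]), 'position': array([ 371.6748093 ,   40.63209643, 1352.58193695]), 'rotation': array([-2.18705098,  2.17640631, -0.10740591])}
side {'camera_matrix': array([[501.73078858,   0.        , 279.78640811],
       [  0.        , 501.73078858, 217.13200963],
       [  0.        ,   0.        ,   1.        ]]), 'position': array([ 510.89952965, 1625.86418136,  888.66551687]), 'rotation': array([-0.01903588, -2.67667657,  1.62729585])}
0.1 [ 289.91237153 -581.1963505   221.72972192] [-3.05639243e+00 -7.20078232e-01  7.38322270e-04] [-0.29698116 -0.42132172 -0.14117427] 91.763154828819
```

View pics/top0.png

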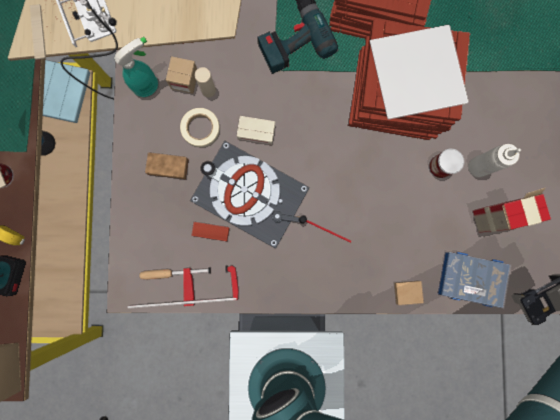

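View pics/side0.png

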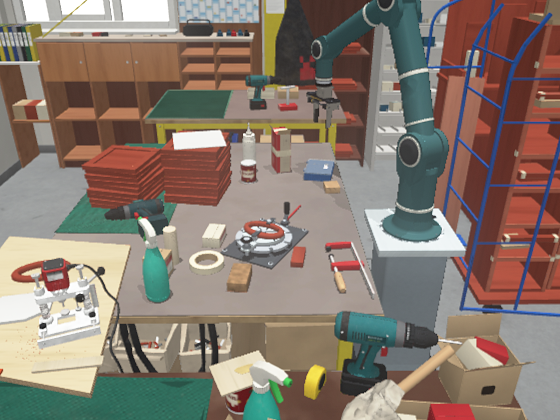

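The top view shows the fixture around (245,188), the plunger knob near (208,168), the lever grip near (303,219) and the red pencil next to it, on the side away from the clamping swing. I'll measure these more precisely.

```bash
cat > h.py <<'E'
import numpy as np,cv2
from scipy.spatial.transform import Rotation as R
from cell import robot
def cam(n):
    p=robot.camera_params(n);return p['camera_matrix'],np.array(p['position']),R.from_rotvec(p['rotation']).as_matrix()
def ray(n,u,v):
    K,P,M=cam(n);return P,M@np.linalg.solve(K,[u,v,1])
def onz(n,u,v,z):
    P,d=ray(n,u,v);return P+d*(z-P[2])/d[2]
def proj(n,X):
    K,P,M=cam(n);q=K@(M.T@(np.array(X)-P));return q[:2]/q[2]
def tri(a,b):
    (P,d),(Q,e)=ray('top',*a),ray('side',*b)
    s,t=np.linalg.lstsq(np.c_[d,-e],Q-P,rcond=None)[0];x,y=P+s*d,Q+t*e
    return (x+y)/2,np.linalg.norm(x-y)
E
python3 - <<'E'
from h import *
a=cv2.imread('pics/top0.png');b=cv2.imread('pics/side0.png')
A=cv2.resize(a[140:255,180:360],None,fx=4.4,fy=4.4,interpolation=2)
cv2.imwrite('pics/ct.png',A)
B=cv2.resize(b[195:275,215:315],None,fx=7,fy=7,interpolation=2);cv2.imwrite('pics/cs.png',B)
for n,im,(x0,y0,x1,y1) in(('top',a,(180,140,330,260)),('side',b,(215,195,315,275))):
    m=(im.max(2)<45).astype(np.uint8);c,l,s,ce=cv2.connectedComponentsWithStats(m)
    for i in range(1,c):
        if s[i,4]>12 and x0<ce[i][0]<x1 and y0<ce[i][1]<y1: print(n,s[i],ce[i].round(1),onz(n,*ce[i],81).round(1))
E
```

```text
top [299 216   7   7  25] [302.2 219.2] [461.  -38.3  81. ]
```

View pics/ct.png

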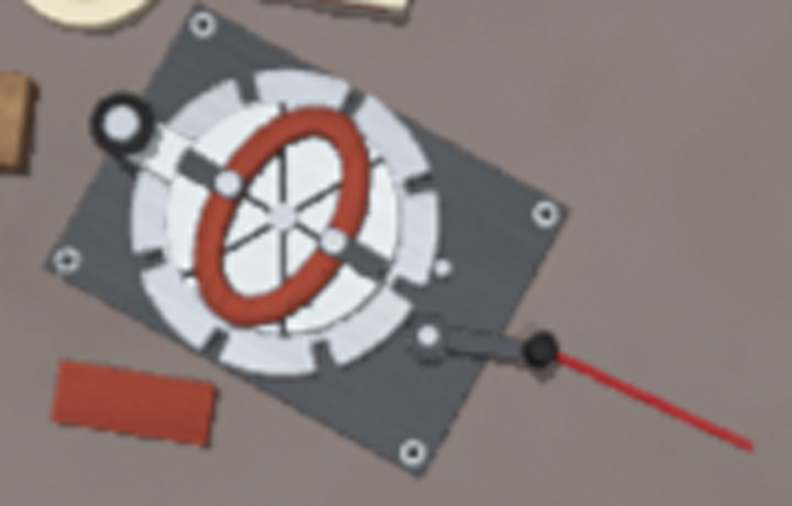

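View pics/cs.png

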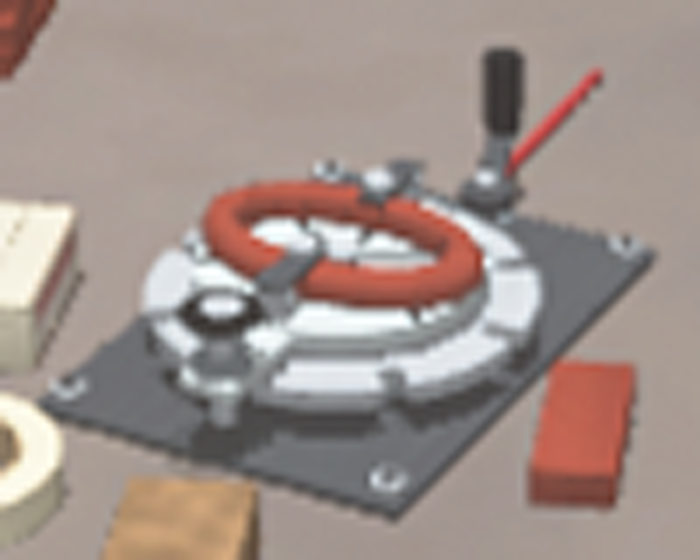

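The crops give these pixels: in the top crop, the plunger at (122,124), lever grip at (540,349), pivot at (428,335), hub screw at (282,215) and four base screws. In the side crop, the plunger top is at (225,306) and the grip top at (503,55).

```bash
python3 - <<'E'
from h import *
T=lambda u,v:((u+.5)/4.4-.5+180,(v+.5)/4.4-.5+140)
S=lambda u,v:((u+.5)/7-.5+215,(v+.5)/7-.5+195)
for n,t,s in(('plunger',(122,124),(225,306)),('knob',(540,349),(503,55)),('pivot',(428,335),(488,178))):
    print(n,*tri(T(*t),S(*s)))
pl=onz('top',*T(122,124),81);kn=onz('top',*T(540,349),85);pv=onz('top',*T(428,335),48);hub=onz('top',*T(282,215),58)
sc=np.array([onz('top',*T(*c),10) for c in((203,24),(545,213),(413,452),(67,260))])
print('pl',pl,'kn',kn,'pv',pv,'hub',hub);print(sc.mean(0))
# fixture yaw: edges (left->right along -y)
e=(sc[0]-sc[1])+(sc[3]-sc[2]);yaw=np.arctan2(e[1],e[0])-np.pi/2
e2=(sc[0]-sc[3])+(sc[1]-sc[2]);yaw2=np.arctan2(e2[1],e2[0])
print('yaw',yaw,yaw2)
f=lambda x,y,w=yaw2:np.array([np.cos(w)*x-np.sin(w)*y,np.sin(w)*x+np.cos(w)*y])
w=(yaw+yaw2)/2
print('axis est: screws',sc.mean(0)[:2]-f(0,-15,w),'plunger',pl[:2]-f(0,112,w),'pivot',pv[:2]-f(-20,-115,w))
d=pl-hub;print('pl-hub',np.hypot(*d[:2]),np.arctan2(d[1],d[0])-np.pi/2)
d=kn-pv;print('kn-pv',np.hypot(*d[:2]),np.arctan2(d[1],d[0])-w+np.radians(75))
s=robot.state();print(R.from_rotvec(s['tool_rot']).as_matrix().round(3))
E
```

```text
plunger [596.8999764  217.63295072  82.5420689 ] 3.139160201316024
knob [460.8165854  -38.27558019  86.6763117 ] 1.1275732880083884
pivot [470.95637234  29.38563902  49.32846329] 2.929254772436484
pl [598.76858276 217.82458535  81.        ] kn [461.49932738 -38.42010087  85.        ] pv [472.5248097   29.27562994  48.        ] hub [546.19422269 120.59419615  58.        ]
[538.89578907 107.40788727  10.        ]
yaw -0.5022981869561265 -0.501748425867136
axis est: screws [546.11379168 120.55704839] plunger [544.87416322 119.64418231] pivot [545.39504459 120.46186172]
pl-hub 110.53421153831437 -0.495690098304872
kn-pv 68.58770465643353 0.07877330052214226
[[ 0.895  0.446 -0.001]
 [ 0.446 -0.895  0.001]
 [-0.    -0.002 -1.   ]]
```

Request:
play_rows --pt "2 -1.8 0 0" --pt "3.9 -3.6 0 0" --pt "3.9 -3.6 0 0" --pt "3.9 -3.6 0 0" --pt "3.9 -3.6 0 0" --pt "3.9 -3.6 0 0" --pt "3.9 -3.6 0.5 0" --pt "3.9 -3.6 0.5 0" --pt "3.9 -3.6 0.8 0" --pt "3.9 -3.6 1 0" --pt "3.9 -3.6 1 0" --pt "3.9 -3.6 1 0" --pt "3.9 -3.6 1 0" --pt "3.9 -3.6 1 0" --pt "3.9 -3.6 1 0" --pt "3.9 -3.6 0.8 0" --pt "2.9 -2.0 0 0" --pt "0 0 0 0" --pt "0 0 0 0" --gripper 0

```text
time_s: 2.48
ee_pos: [599.0, 217.4, 135.9]
tool_rot: [3.057, 0.719, -0.002]
force: [0.3, 0.4, 0.5]
gripper_width: 0.7
grasp_force: 0.0
```

```bash
cat > st.py <<'E'
from h import *
import sys
np.set_printoptions(suppress=True,precision=2)
s=robot.state();M=R.from_rotvec(s['tool_rot']).as_matrix();p=np.array(s['ee_pos'])
print(s['time_s'],p,'yaw',np.degrees(np.arctan2(M[1,0],M[0,0])),'F',np.array(s['force']),'g',s['gripper_width'],'zaxis',M[:,2])
for i in range(1,len(sys.argv),3):
    t=np.array(list(map(float,sys.argv[i:i+3])));print('to',t,'cm',M.T@(t-p)/10)
E
python3 st.py 599.5 218.4 105
```

```text
2.475 [599.01 217.41 135.94] yaw 26.477370589846306 F [0.3 0.4 0.5] g 0.7320818171745629 zaxis [-0. -0. -1.]
to [599.5 218.4 105. ] cm [ 0.09 -0.07  3.09]
```

Request:
play_rows --pt "0.1 -0.1 2 0" --pt "0 0 2 0" --pt "0 0 0.5 0" --pt "0 0 0.5 0" --pt "0 0 0.5 0" --pt "0 0 0.4 0" --pt "0 0 0 0"

```text
time_s: 3.35
ee_pos: [600.1, 218.6, 78.4]
tool_rot: [3.056, 0.719, -0.001]
force: [-4.8, -3.0, 9.0]
gripper_width: 0.8
grasp_force: 4.1
```

```bash
python3 st.py 599.5 218.4 76
```

```text
3.35 [600.07 218.55  78.39] yaw 26.459951663696668 F [-4.79 -3.    8.96] g 0.814871615280194 zaxis [-0. -0. -1.]
to [599.5 218.4  76. ] cm [-0.06 -0.01  0.24]
```

Request:
play_rows --pt "0 0 0.2 0" --pt "0 0 0.05 0" --pt "-0.438 -0.588 0 -3.75" --pt "-0.438 -0.588 0 -3.75" --pt "-0.438 -0.588 0 -3.75" --pt "0 0 0 0"

```text
time_s: 4.1
ee_pos: [580.6, 227.6, 76.7]
tool_rot: [2.971, 1.016, 0.002]
force: [-1.8, -3.6, 9.5]
gripper_width: 0.1
grasp_force: 4.4
```

```bash
python3 - <<'E'
from h import *
for n in ("top","side"):cv2.imwrite(f'pics/{n}1.png',robot.read_camera(n)[:,:,::-1])
a=cv2.imread('pics/top1.png')[140:255,180:330];b=cv2.imread('pics/side1.png')[180:275,215:315]
cv2.imwrite('pics/m1.png',np.hstack([cv2.resize(a,(522,400),interpolation=2),cv2.resize(b,(278,400),interpolation=2)]))
ax=np.array([545.7,120.2]);
p=np.array(robot.state()['ee_pos'])[:2]-ax;print(np.hypot(*p),np.degrees(np.arctan2(p[1],p[0]))-90+28.7)
E
python3 st.py
```

```text
112.88354771379659 10.573173801851208
4.2 [580.82 227.48  76.68] yaw 37.718144389934956 F [-3.04 -3.68  9.01] g 0.19130851400484572 zaxis [ 0. -0. -1.]
```

View pics/m1.png

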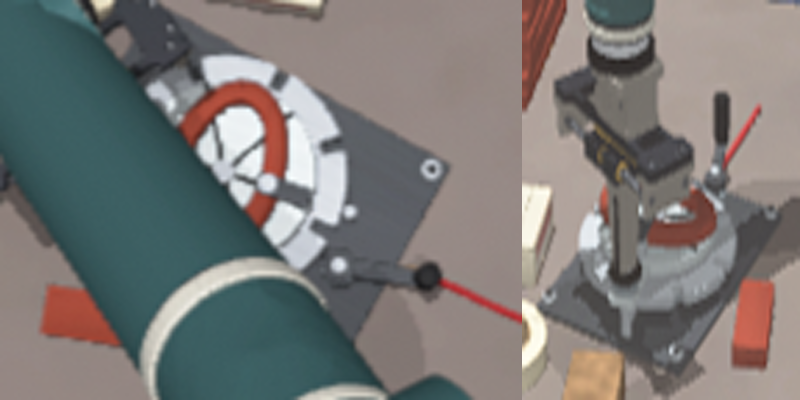

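The ring in the picture has turned with the fingertip, so the table is following. Continuing.

Request:
play_rows --pt "-0.438 -0.588 0 -3.75" --pt "-0.438 -0.588 0 -3.75" --pt "-0.438 -0.588 0 -3.75" --pt "-0.438 -0.588 0 -3.75" --pt "-0.438 -0.588 0 -3.75" --pt "-0.438 -0.588 0 -3.75" --pt "-0.438 -0.588 0 -3.75" --pt "-0.438 -0.588 0 -3.75" --pt "0 0 0 0"

```text
time_s: 5.32
ee_pos: [523.3, 231.7, 77.0]
tool_rot: [2.607, 1.751, 0.007]
force: [-0.3, -1.4, 8.3]
gripper_width: 0.5
grasp_force: 4.4
```

```bash
python3 st.py 514.3 227.7 76.7
```

```text
5.325 [523.33 231.67  77.  ] yaw 67.79129485882746 F [-0.28 -1.42  8.26] g 0.5037379101905753 zaxis [ 0.  0. -1.]
to [514.3 227.7  76.7] cm [-0.71 -0.69  0.03]
```

Request:
play_rows --pt "-0.3 -0.4 0 -2" --pt "-0.27 -0.39 0 -1.75" --pt "0 0 0 0" --pt "0 0 0 0"

```text
time_s: 5.82
ee_pos: [514.3, 229.6, 77.0]
tool_rot: [2.549, 1.835, 0.008]
force: [-0.6, 0.1, 9.0]
gripper_width: 0.4
grasp_force: 4.4
```

```bash
python3 st.py 514.3 227.7 76.7;python3 - <<'E'
from h import *
a=robot.read_camera('top')[:,:,::-1];b=robot.read_camera('side')[:,:,::-1]
cv2.imwrite('pics/top2.png',a)
cv2.imwrite('pics/m2.png',np.hstack([cv2.resize(a[140:255,180:330],(522,400),interpolation=2),cv2.resize(b[180:275,215:315],(278,400),interpolation=2)]))
E
```

```text
5.825 [514.29 229.57  77.02] yaw 71.51239813338967 F [-0.57  0.08  8.98] g 0.4192944624026362 zaxis [ 0.  0. -1.]
to [514.3 227.7  76.7] cm [-0.18  0.06  0.03]
```

View pics/m2.png

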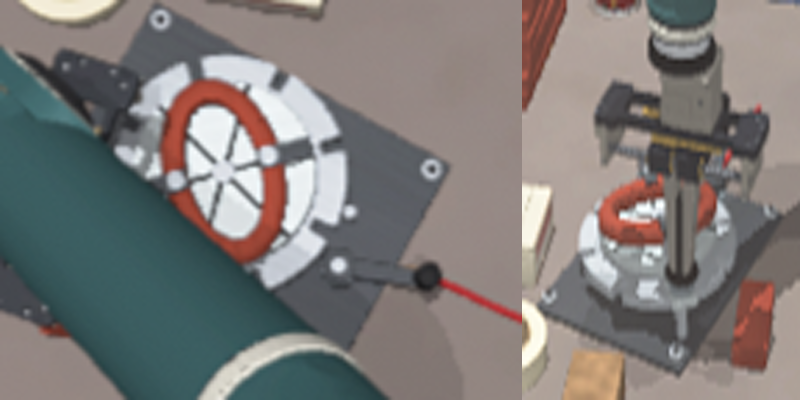

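Request:
play_rows --pt "0 0 -0.2 0" --pt "0 0 -0.2 0" --pt "0 0 -0.2 0" --pt "0 0 0 0"

```text
time_s: 6.42
ee_pos: [514.3, 229.6, 82.9]
tool_rot: [2.549, 1.835, 0.008]
force: [0.3, -0.1, 7.0]
gripper_width: 0.6
grasp_force: 3.4
```

```bash
python3 st.py
```

```text
6.425 [514.27 229.58  82.86] yaw 71.50910050070837 F [ 0.3  -0.06  7.04] g 0.6025379493303069 zaxis [ 0.  0. -1.]
```

The force matches the spring curve at 6 mm depth, so the tooth is in the notch. Next I lift off, move over to the lever and turn the tool.

Request:
play_rows --pt "0 0 -0.4 0" --pt "0 0 -0.6 0" --pt "0 0 -2 0" --pt "0 0 -2 0" --pt "-3.0 0 0 0" --pt "-5 0 0 0" --pt "-5 0 0 0" --pt "-5 0 0 0" --pt "-5 0 0 0" --pt "-4.7 0 0 0" --pt "0 0 0 10.1" --pt "0 0 0 10.1" --pt "0 0 0 10.1" --pt "0 0 0 10.1" --pt "0 0 0 10.1" --pt "0 0 0 10.1" --pt "0 0 0 10.1" --pt "0 0 0 10.1" --pt "0 0 0 0"

```text
time_s: 8.8
ee_pos: [424.9, -34.0, 132.0]
tool_rot: [3.131, -0.251, 0.002]
force: [-0.1, -0.3, -0.2]
gripper_width: 0.4
grasp_force: 0.0
```

```bash
python3 st.py 426.8 -33.3 63 440.9 -36.7 63; python3 - <<'E'
from h import *
a=robot.read_camera('top')[:,:,::-1];b=robot.read_camera('side')[:,:,::-1]
cv2.imwrite('pics/m3.png',np.hstack([cv2.resize(a[140:255,180:330],(522,400),interpolation=2),cv2.resize(b[180:275,215:315],(278,400),interpolation=2)]))
E
```

```text
8.8 [424.94 -33.98 132.  ] yaw -9.1607206632312 F [-0.13 -0.32 -0.24] g 0.3768752119709158 zaxis [ 0. -0. -1.]
to [426.8 -33.3  63. ] cm [ 0.16 -0.1   6.9 ]
to [440.9 -36.7  63. ] cm [1.61 0.01 6.9 ]
```

View pics/m3.png

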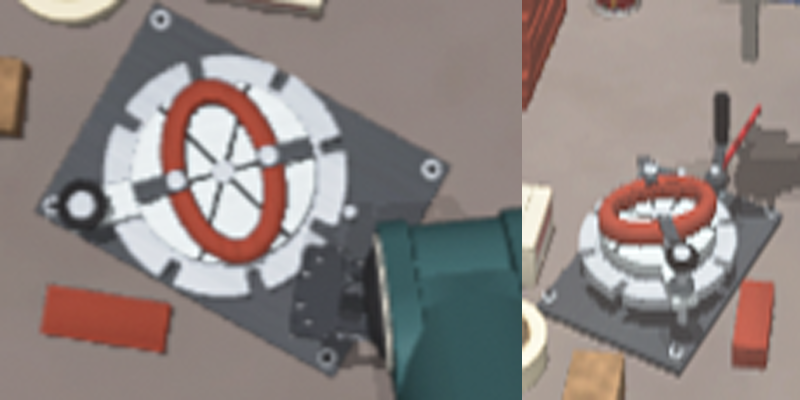

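Request:
play_rows --pt "0 0 2.5 0" --pt "0 0 2.5 0" --pt "0 0 1.9 0" --pt "0.8 0 0 0" --pt "0.8 0 0 0" --pt "0.743 0.176 0 -6" --pt "0.743 0.176 0 -6" --pt "0.743 0.176 0 -6" --pt "0.743 0.176 0 -6" --pt "0 0 0 0"

```text
time_s: 10.15
ee_pos: [471.1, -44.1, 62.9]
tool_rot: [3.116, 0.401, 0.003]
force: [-0.4, -0.7, -0.1]
gripper_width: 0.3
grasp_force: 0.0
```

```bash
cat > lv.py <<'E'
from h import *
import subprocess
T=lambda l:np.array([472.9,28.9])+72.9*np.array([np.cos(l),np.sin(l)])
p=np.array(robot.state()['ee_pos'])[:2]-[472.9,28.9]
print('r',np.hypot(*p),'lever deg from open',np.degrees(np.arctan2(p[1],p[0]))+16.3+75+28.7,'force',robot.state()['force'])
E
python3 lv.py; python3 st.py
```

```text
r 73.00169767179298 lever deg from open 28.549830068490376 force [-0.39310012 -0.65462278 -0.14764232]
10.15 [471.05 -44.08  62.86] yaw 14.65443820541617 F [-0.39 -0.65 -0.15] g 0.25723550964627123 zaxis [ 0.  0. -1.]
```

Request:
play_rows --pt "0.743 0.176 0 -6" --pt "0.743 0.176 0 -6" --pt "0.743 0.176 0 -6" --pt "0.743 0.176 0 -6" --pt "0.743 0.176 0 -6" --pt "0.743 0.176 0 -6" --pt "0.743 0.176 0 -6" --pt "0 0 0 0"

```text
time_s: 11.15
ee_pos: [519.6, -26.6, 62.5]
tool_rot: [2.766, 1.488, 0.001]
force: [0.4, -1.3, -0.3]
gripper_width: 0.7
grasp_force: 0.0
```

```bash
python3 lv.py; python3 st.py
```

```text
r 72.57314974561572 lever deg from open 70.09932622315483 force [ 0.3816619  -1.32320389 -0.31262814]
11.15 [519.65 -26.61  62.47] yaw 56.56979570280475 F [ 0.38 -1.32 -0.31] g 0.662811302271164 zaxis [ 0.  0. -1.]
```

Request:
play_rows --pt "0.4 0.09 0 -3" --pt "0.3 0.06 0 -1.5" --pt "0.2 0 0 0" --pt "0 0 0 0"

```text
time_s: 11.65
ee_pos: [523.7, -22.9, 62.4]
tool_rot: [2.705, 1.593, -0.008]
force: [-5.4, -7.3, 5.3]
gripper_width: 0.2
grasp_force: 4.4
```

```bash
python3 lv.py
```

```text
r 72.54978751437328 lever deg from open 74.45201649998806 force [-5.42760487 -7.34024368  5.32720555]
```

Request:
play_rows --pt "0.2 0 0 0" --pt "0 0 0 0" --pt "-1 0 0 0" --pt "-2.5 0 0 0" --pt "0 0 -3 0" --pt "0 0 -5 0" --pt "-4 2 -3 0" --pt "-5 5 -2 0" --pt "-2 6 0 0" --pt "0 6 0 0" --pt "0 6 0 0" --pt "0 0 0 0" --pt "0 0 0 0"

```text
time_s: 13.28
ee_pos: [670.9, -252.9, 188.7]
tool_rot: [-2.702, -1.6, -0.0]
force: [-0.3, 0.1, -0.3]
gripper_width: 0.7
grasp_force: 0.0
```

```bash
python3 lv.py; python3 st.py; python3 - <<'E'
from h import *
a=robot.read_camera('top')[:,:,::-1];b=robot.read_camera('side')[:,:,::-1]
cv2.imwrite('pics/top4.png',a);cv2.imwrite('pics/side4.png',b)
cv2.imwrite('pics/m4.png',np.hstack([cv2.resize(a[140:255,180:360],(470,300),interpolation=2),cv2.resize(b[180:275,215:315],(316,300),interpolation=2)]))
d0=cv2.imread('pics/top0.png')
E
```

```text
r 344.42282078296046 lever deg from open 65.09447615742899 force [-0.31389379  0.13125608 -0.31132071]
13.275 [ 670.92 -252.91  188.74] yaw 61.2760306280497 F [-0.31  0.13 -0.31] g 0.6743534424249301 zaxis [-0.  0. -1.]
```

View pics/m4.png

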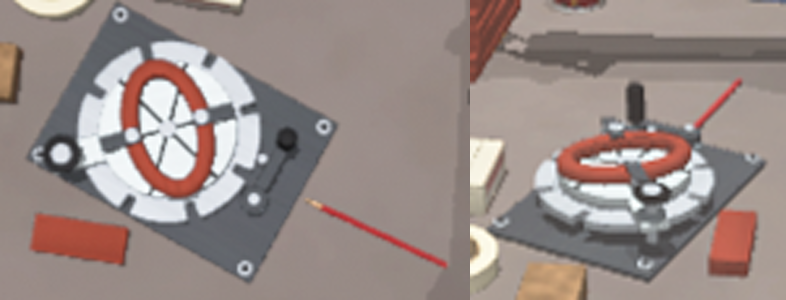

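The lever now points along fixture +x, with the grip at (287,139), the pivot at (255,201) and the bar lying against the stop post. The pencil hasn't moved. Next I check the angles, the plunger height and whether the loose things have moved.

```bash
python3 - <<'E'
from h import *
T=lambda u,v:((u+.5)*180/470-.5+180,(v+.5)*115/300-.5+140)
S=lambda u,v:((u-470+.5)*100/316-.5+215,(v+.5)*95/300-.5+180)
k=onz('top',*T(287,139),85);pv=np.array([472.7,29.1]);d=k[:2]-pv
print('lever',np.hypot(*d),np.degrees(np.arctan2(d[1],d[0]))+28.7+75)
print('plunger tri',tri(T(61,153),S(653,189)))
p=onz('top',*T(61,153),81);d=p[:2]-[545.7,120.2];print('plunger',p,np.hypot(*d),np.degrees(np.arctan2(d[1],d[0]))-61.3)
a,b=(cv2.imread(f'pics/top{i}.png') for i in(0,4))
m=(cv2.absdiff(a,b).max(2)>60).astype(np.uint8);c,l,s,ce=cv2.connectedComponentsWithStats(m)
for i in range(1,c):
    if s[i,4]>8:print(s[i],ce[i].round())
E
```

```text
lever 67.26434662445816 73.9814850165374
plunger tri (array([513.70911971, 227.64401865,  83.09966446]), np.float64(3.6417662066625733))
plunger [515.77632801 227.87338777  81.        ] 111.7541255545468 44.231223282674065
[ 388   62  104  194 9661] [443. 151.]
[373 133  36  29 518] [390. 147.]
[416 132  10   3  19] [420. 133.]
[201 161  13  14  93] [206. 167.]
[215 163  55  28 725] [244. 176.]
[218 188  51  29 714] [242. 202.]
[200 195   7   8  44] [203. 198.]
[196 197   3   4  10] [197. 198.]
[212 196   6   6  29] [214. 198.]
[473 209   9   6  38] [477. 212.]
[292 215  15  11 104] [300. 220.]
[448 249  19   4  33] [458. 250.]
[  343   253   217   167 11459] [442. 360.]
[448 256  12  18  82] [454. 264.]
[470 260   3   6  14] [471. 262.]
[458 262  29  35 349] [469. 285.]
[491 270   3   7  11] [492. 273.]
[447 277   7   4  19] [450. 279.]
[488 281   8  19 101] [492. 290.]
[510 280   8   5   9] [513. 282.]
[ 421  316   40   58 1802] [440. 345.]
[ 503  317   30   80 1541] [517. 356.]
[491 353   7   5  11] [494. 355.]
[315 355   8   7  19] [318. 358.]
[528 356  32  45 698] [549. 382.]
[323 360  21  13  85] [335. 368.]
[318 382  25  37 506] [332. 402.]
[272 389  27  24 115] [283. 401.]
[341 395   1   9   9] [341. 399.]
[291 396  14  24  62] [295. 408.]
[251 398  21  22 124] [259. 412.]
[506 401  33  19 455] [525. 411.]
[539 402  21  18 312] [549. 410.]
[297 411  16   9  38] [304. 414.]
[345 414   4   6  14] [346. 417.]
```

```bash
python3 -c "
from cell import robot
print(robot.finish_job())"
```

```text
the job is handed in; nothing more can be done
None
```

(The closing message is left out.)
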